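# Lock the weights on the cheese press

## Robot

A 6-joint arm with a two-finger parallel gripper is mounted at the origin on the work surface. World frame = base frame: x ahead of the robot, y to its left, z up, the work surface at z = 0. Lengths are in m, angles in rad, forces in N, time in s.
With the tool pointing down it reaches from about 0.375 to 0.975 m from the base axis. Payload 3.8 kg.
Tool frame: the origin (TCP) lies at the very end of the fingers, on their centre line; the grasp point (between the pads) lies 19 mm behind it (bot.pinch_z is the distance from the TCP to the grasp point, in m); x points along the fingers, y is the direction in which the jaws open and shut, and the axes are right-handed (so a half turn about x gives the same grasp; the last joint's range is limited). The gripper opens to 85 mm and grips with 20 to 120 N. Pads are 22 mm wide; open, the fingers measure 114 mm over their backs; the gripper's body (76 mm by 85 mm) begins 54 mm behind the grasp point. The pads swing forward as they close: fully open they stand 13 mm farther back than shut.
Start: joints at [-1.215, 0.264, 1.604, -0, 1.274, -0.037], TCP at [0.258, -0.624, 0.231] pointing down, gripper open.
Joint ranges: [-2.63, 2.63], [-0.94, 2.18], [0.31, 2.57], [-1.31, 4.45], [0, 2.66], [-2.55, 2.55]. Speed limits (rad/s): [2.57, 2.57, 3.14, 3.14, 3.14, 3.14].

## Interface

Orientations are given as a rotation vector (axis times angle).
In Python, from workcell import monitor, imaging, finish_job, bot gives the robot as it stands.
- The arm moves only by the tool jog_arm, never from a script. Its argument "rows" is a list of rows, each a list of 7 numbers: the shift along the tool's x, y, z in m, then the turn, a rotation vector about the tool's x, y, z in rad, then the opening in per cent of the stroke, from 0 (shut) to 100 (fully open). A call has 1 to 20 rows; each row is the pose to reach, as a shift and turn from the pose measured when the call began, along the tool's axes at that moment; what a row does not reach only later rows make up. A row lasts 1/10 s, in which the tool goes at most 50 mm and 8.59 degrees, less where a joint would pass 70% of its speed; a pose out of reach is approached as far as the arm can. A call with a gripper value outside its range is refused whole. The fingers move at their own pace and stop on an object; "force" is the grip in N (left out, the last holds). Time passes only in rows, so rows that repeat a pose let the fingers close. It gives the time, the measured TCP pose, the force and the opening at its end, in the units of the state.
- monitor.read_state(): the state, without advancing time (a new reading comes with each control period).
- imaging.read_camera(name): name is "side" or "top" or "wrist"; returns the picture (480x640x3 uint8, blue, green, red); there is no depth.
- imaging.camera_params(name): a dict with "fx", "fy", "cx", "cy" (pixels), "T" (4x4, takes a point from camera to world coordinates); the wrist camera has in their place "T_tool_cam" (4x4, takes a point from camera to tool coordinates, whose origin is the TCP and whose axes are the tool frame's). Camera axes: x right, y down, z forward; pixel columns grow to the right and rows downward; lengths in m; the calibration is good to about 2 mm. A picture is of the moment at which its call begins: read the wrist's pose just before it. camera_params takes no time and is no camera call.
- finish_job(): hands the job in, once; it reports no verdict.
The state is a dict: "time": time; "q": joint angles; "joint_vel": joint speeds; "joint_torque": joint torques, N m; "tool_pos": TCP position; "tcp_rot": TCP orientation; "wrist_force": force on the tool from outside, world axes, zero at the start; "torque": the same for the moment, N m; "width": opening from 0.0 (shut) to 1.0 (fully open).
Only numpy, scipy, OpenCV 4.12 (cv2) and the standard library are available. Lean on these libraries where they do the work, as an engineer would, in place of code of your own. Each camera call takes 0.05 s, during which the arm holds its last target. There are 200 camera calls.

## Task

Lock the weight plates on the cheese press: take the lock pin from the white board, push it through the cross hole near the top of the press's upright square rod, gently, until its head sits against the rod, then swing its sprung wire loop up and over the rod's end and press it down until it snaps home on the far side. Never force or ram the pin or its loop against the press, let go when done, and leave the cheese, the empty mould and the label roll where they are.

Things in the scene. Friction and masses are not known exactly. Their poses are not given: they have to be found in the camera images.
- press: Stainless weight press for cheese, fixed: tray 240 x 260 mm, two columns 161 mm high at y = +-95 mm, a bridge along y, an upright push rod of 24 mm square bar (flats square to x and y) with two dark weight plates 130 mm across; on the upper one lies a saddle bar 96 mm along x, 24 mm wide. Origin: middle of the tray's underside, z up. The rod's 13.2 mm chamfered cross hole runs level along x.
- rod_line (a point): Point on the rod's axis fixed to the frame 225 mm up, axes as the press. The rod sinks with the cheese, so the real hole axis is anywhere from 17 mm below to 17 mm above this point, which is NOT reported: feel or look. The hole's axis is always 22 mm below the rod's flat top (near and far top edges rounded, radius 7 mm) and 7.5 mm above the saddle bar. The rod is firm, not springy.
- pin: Steel lock pin, about 140 g, lying on the board. Origin: on its axis at the front face (shoulder) of the head; x to the tip, z to the side where the loop swings (up as it lies). Shank 12 mm round, x = 0 to 36 mm, tapered to 10 mm at the tip, x = 42. Block head x = -40 to 0, 26 mm wide (y), 12 mm thick (z). Home: shoulder on the rod's flat, origin 12 mm from the rod's axis, z up; either side of the rod will do.
- pin_head (a point): Where to grip the head, across its 26 mm sides: on the pin's axis, 15 mm behind the shoulder (pin x = -15 mm), axes as the pin. 6 mm above the board as it lies.
- loop_hinge (a point): Middle of the loop's hinge axis, on the pin's axis 35 mm behind the shoulder, axes as the pin. The loop turns about the pin's y here.
- bail (a joint): Angle q of the wire loop, rad: 0 closed (hard stop), about 1.43 upright, starts 1.95 to 2.3 leaning back behind the head. The loop rises q + 0.137 rad above the pin's x axis; hinge friction keeps it where it is left. It can be pushed over from behind, then meets the rod's far top edge at about q = 0.25; a firm push down of some 5 to 15 N stretches it over and it snaps down behind the rod.
- loop_bar (a point): Middle of the loop's cross bar. The loop is 5 mm wire: two legs at pin y = +21 and -21 mm from the hinge, joined by the cross bar 63 mm from the hinge. It is springy along the legs, about 3 N per mm, and must stretch 1 to 2 mm to ride over the rod's edge. Closed, the bar lies behind the rod on the pin's protruding tip; the legs pass either side of the rod.
- board: White cutting board, fixed, 200 x 280 x 12 mm, origin at the middle of its underside.
- cheese: Orange cheese, 100 mm across, 50 mm high, origin under its centre. Leave alone.
- mould: Empty white mould, 100 mm across, 85 mm high, origin under its centre. Leave alone.
- label_roll: White label roll, 80 mm across, 50 mm high, origin under its centre. Leave alone.
Things that resemble listed ones, but are neither listed nor needed, are in the scene too. There is more than one size of the pin; the job needs the middle-sized.

How it is judged:
On the way, in this order (a step that is already met when the one before it is completed fails the run):
1. the pin is fully home through the rod's cross hole, its head against the rod, the loop still open (x of rod_line in the frame of pin between 0.0095 and 0.0145 m and y of rod_line in the frame of pin between -0.003 and 0.003 m and z of rod_line in the frame of pin between -0.0185 and 0.0185 m and angle between the x axis of pin and the x axis of press, either way round below 0.15 rad and value of joint bail above 0.3 rad), for 0.2 s.
2. the loop has snapped down over the rod's end (value of joint bail below 0.09 rad), for 0.2 s.
At the end, for the whole second after the job is handed in: The pin is through the cross hole with its head within 2.5 mm of the rod and its axis within 0.15 rad of the hole's, the loop is snapped down over the rod's end (bail below 0.09 rad), everything at rest (x of rod_line in the frame of pin between 0.0095 and 0.0145 m and y of rod_line in the frame of pin between -0.003 and 0.003 m and z of rod_line in the frame of pin between -0.0185 and 0.0185 m and angle between the x axis of pin and the x axis of press, either way round below 0.15 rad and value of joint bail below 0.09 rad and linear speed of pin below 0.02 m/s); the robot touches nothing.
It fails at once if the pin or its loop is forced against the press with more than 50 N (contact force between pin and press above 50 N).
It fails at once if the cheese is moved more than 20 mm (distance of cheese from where it was at the start of the episode above 0.02 m).
It fails at once if the mould is moved more than 20 mm (distance of mould from where it was at the start of the episode above 0.02 m).
It fails at once if the label roll is moved more than 20 mm (distance of label_roll from where it was at the start of the episode above 0.02 m).
It also fails if it takes over 72 s, if anything falls off the work surface, if the arm or the gripper's body presses on something with over 40 N, if the wrist force passes 120 N, or if a joint passes its speed limit or range.

## Working session

There is one attempt and no reset: what is moved stays moved. The work goes in short steps, Python scripts to look and compute and a tool call to move; the robot and the scene stay as the last step left them, time stands still between calls to the robot, and variables do not carry over. Pictures are saved under pics/ and viewed, about 8 in all and at most 12, crops included, and the job is handed in when it is done.

Besides the shell and the picture viewer there is one more tool, called after "Request:" in YAML: its name, and indented under it one key for each argument. jog_arm: Moves the arm, as the interface text tells. Its arguments: {"type":"object","properties":{"rows":{"type":"array","items":{"type":"array","items":{"type":"number"}}},"force":{"type":"number"}},"required":["rows"]}

```bash
mkdir -p pics; ls; cat > h.py <<'E'
import numpy as np, cv2
from scipy.spatial.transform import Rotation as R
from workcell import monitor, imaging, finish_job, bot
def cam(n):
    s=monitor.read_state(); im=imaging.read_camera(n); p=imaging.camera_params(n)
    if n=="wrist":
        T=np.eye(4);T[:3,:3]=R.from_rotvec(s["tcp_rot"]).as_matrix();T[:3,3]=s["tool_pos"]
        p["T"]=T@np.array(p["T_tool_cam"])
    p["T"]=np.array(p["T"]); return im,p
def ray(p,u,v):
    d=p["T"][:3,:3]@np.array([(u-p["cx"])/p["fx"],(v-p["cy"])/p["fy"],1]); return p["T"][:3,3],d/np.linalg.norm(d)
def onz(p,u,v,z):
    o,d=ray(p,u,v); return o+d*(z-o[2])/d[2]
def proj(p,X):
    c=np.linalg.inv(p["T"])@np.append(X,1); return np.array([p["fx"]*c[0]/c[2]+p["cx"],p["fy"]*c[1]/c[2]+p["cy"]])
def tri(p1,a,p2,b):
    o1,d1=ray(p1,*a);o2,d2=ray(p2,*b)
    t=np.linalg.lstsq(np.c_[d1,-d2],o2-o1,rcond=None)[0]
    A=o1+t[0]*d1;B=o2+t[1]*d2; return (A+B)/2,np.linalg.norm(A-B)
E
python3 - <<'E'
from h import *
import pickle
D={}
for n in ["side","top"]:
    im,p=cam(n); cv2.imwrite(f"pics/{n}0.png",im); print(n,p["fx"],p["cx"],p["cy"],p["T"].round(3).tolist())
s=monitor.read_state();print(s)
E
```

```text
pics
side 482.1853787514343 316.4200059806588 240.61836095353036 [[-0.812, -0.335, 0.477, 0.056], [-0.583, 0.439, -0.684, 0.624], [0.02, -0.834, -0.552, 0.693], [0.0, 0.0, 0.0, 1.0]]
top 435.47862404523374 320.944801686877 239.03420822753276 [[-0.0, -0.997, 0.076, 0.474], [-1.0, -0.002, -0.024, -0.068], [0.024, -0.076, -0.997, 0.93], [0.0, 0.0, 0.0, 1.0]]
{'time': 0.1, 'q': array([-1.21488368e+00,  2.64667216e-01,  1.60527722e+00, -1.92063477e-05,
        1.27372195e+00, -3.69155638e-02]), 'joint_vel': array([-2.03036208e-03, -1.48954148e-03, -3.37382370e-03, -2.21115557e-03,
       -1.40041828e-03, -3.54106529e-05]), 'joint_torque': array([ 1.42330588e-03, -5.16707969e+01, -3.68589449e+01,  2.24707838e-05,
        6.24717999e-03,  3.23274207e-06]), 'tool_pos': array([ 0.25813498, -0.62294811,  0.2300722 ]), 'tcp_rot': array([ 2.00636419,  0.40139351, -2.00707516]), 'wrist_force': array([ 0.02644746,  0.12111491, -1.00307329]), 'torque': array([-0.00287201,  0.05276288,  0.0358765 ]), 'width': 1.0002929704545975}
```

View pics/top0.png

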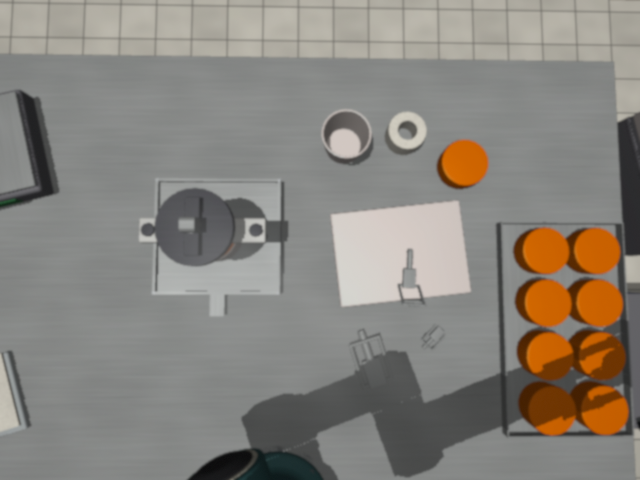

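View pics/side0.png

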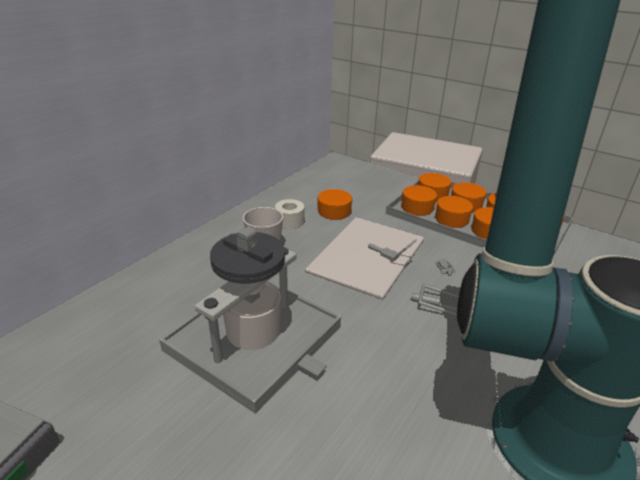

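Three candidates in the top view: the pin on the board at about (409,272), a larger one on the table at (368,350), and a smaller one at (432,337). The one on the board fits the description, so I'll check it in a crop.

```bash
python3 - <<'E'
from h import *
t=cv2.imread("pics/top0.png"); s=cv2.imread("pics/side0.png")
a=cv2.resize(t[235:375,340:450],None,fx=4,fy=4,interpolation=cv2.INTER_CUBIC)
b=cv2.resize(t[160:300,140:230],None,fx=4,fy=4,interpolation=cv2.INTER_CUBIC)
cv2.imwrite("pics/crop1.png",np.hstack([a,b])[:560,:800])
p=imaging.camera_params("top");p["T"]=np.array(p["T"]);q=imaging.camera_params("side");q["T"]=np.array(q["T"])
for n,u,v,z in [("tip",409.5,250,.018),("neck",409,263,.018),("headback",408,286,.018)]: print(n,onz(p,u,v,z).round(4))
for u,v in [(155,179),(283,179),(153,294),(281,295)]: print("tray",onz(p,u,v,.02).round(4))
for u,v in [(331,213),(460,201),(470,293),(342,306)]: print("board",onz(p,u,v,.012).round(4))
print("T_tool_cam",imaging.camera_params("wrist"))
E
```

```text
tip [ 0.5203 -0.2758  0.018 ]
neck [ 0.4929 -0.2743  0.018 ]
headback [ 0.4448 -0.2715  0.018 ]
tray [0.6688 0.2593 0.02  ]
tray [ 0.6702 -0.0089  0.02  ]
tray [0.429  0.2566 0.02  ]
tray [ 0.4266 -0.0063  0.02  ]
board [ 0.5991 -0.1107  0.012 ]
board [ 0.6259 -0.3877  0.012 ]
board [ 0.4298 -0.4042  0.012 ]
board [ 0.4031 -0.1334  0.012 ]
T_tool_cam {'fx': 424.6462398396262, 'fy': 424.6462398396262, 'cx': 319.8552048566025, 'cy': 239.91622036079607, 'T_tool_cam': array([[ 1.11594737e-03, -2.92162827e-01,  9.56367940e-01,
        -1.42712457e-01],
       [ 9.99999191e-01,  9.10306023e-04, -8.88767645e-04,
        -8.09395523e-04],
       [-6.10922628e-04,  9.56368158e-01,  2.92163607e-01,
        -7.55552391e-02],
       [ 0.00000000e+00,  0.00000000e+00,  0.00000000e+00,
         1.00000000e+00]])}
```

View pics/crop1.png

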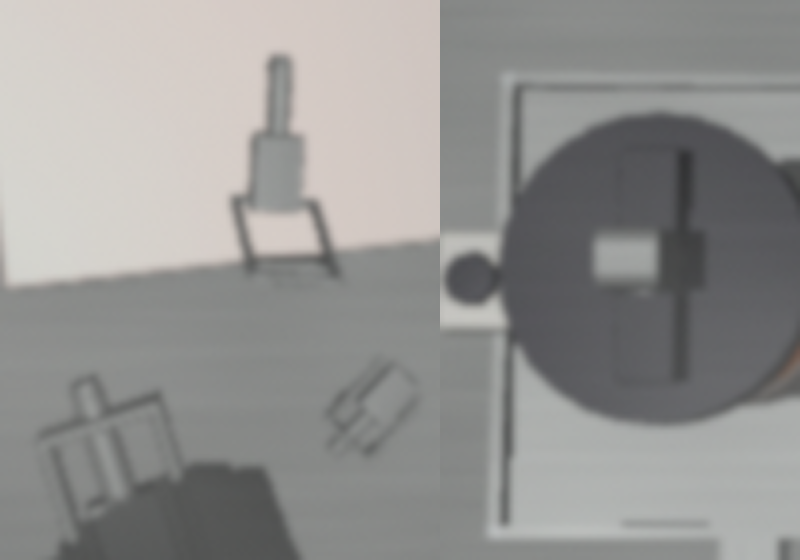

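The crop confirms it. The pin on the board (neck at about (409.5,268), tip at about (410,249)) has a 42 mm shank and a 40 mm head. It is the middle size, between the large pin at (368,350) and the small one at (432,337). Next I'll compute an aligned hover pose above it.

```bash
cat >> h.py <<'E'
def down(yaw):   # tool x down, z along (cos yaw, sin yaw)
    x=np.array([0,0,-1.]);z=np.array([np.cos(yaw),np.sin(yaw),0]);return np.c_[x,np.cross(z,x),z]
def goal(pos,Rg,s=None):
    s=s or monitor.read_state();R0=R.from_rotvec(s["tcp_rot"]).as_matrix()
    d=R0.T@(np.array(pos)-s["tool_pos"]);r=R.from_matrix(R0.T@Rg).as_rotvec()
    print("shift",d.round(4),"turn",r.round(4),"rows",max(np.linalg.norm(d)/.05,np.linalg.norm(r)/.15).round(1))
E
python3 - <<'E'
from h import *
s=monitor.read_state();print(R.from_rotvec(s["tcp_rot"]).as_matrix().round(3))
p=imaging.camera_params("top");p["T"]=np.array(p["T"])
for u,v,z in [(410,248.8,.018),(409.5,268.2,.021),(408.7,288,.024)]: print(onz(p,u,v,z).round(4))
goal([.46,-.275,.20],down(0.0))
E
```

```text
[[-0.001  0.383 -0.924]
 [ 0.002 -0.924 -0.383]
 [-1.    -0.002 -0.   ]]
[ 0.5228 -0.2769  0.018 ]
[ 0.482  -0.2745  0.021 ]
[ 0.4409 -0.2715  0.024 ]
shift [ 0.0306 -0.2441 -0.3197] turn [-2.7488e+00 -2.9000e-03  5.0000e-04] rows 18.3
```

Request:
jog_arm:
  rows:
    - [0.03,-0.244,-0.32,-2.749,0,0,100]
    - [0.03,-0.244,-0.32,-2.749,0,0,100]
    - [0.03,-0.244,-0.32,-2.749,0,0,100]
    - [0.03,-0.244,-0.32,-2.749,0,0,100]
    - [0.03,-0.244,-0.32,-2.749,0,0,100]
    - [0.03,-0.244,-0.32,-2.749,0,0,100]
    - [0.03,-0.244,-0.32,-2.749,0,0,100]
    - [0.03,-0.244,-0.32,-2.749,0,0,100]
    - [0.03,-0.244,-0.32,-2.749,0,0,100]
    - [0.03,-0.244,-0.32,-2.749,0,0,100]
    - [0.03,-0.244,-0.32,-2.749,0,0,100]
    - [0.03,-0.244,-0.32,-2.749,0,0,100]
    - [0.03,-0.244,-0.32,-2.749,0,0,100]
    - [0.03,-0.244,-0.32,-2.749,0,0,100]
    - [0.03,-0.244,-0.32,-2.749,0,0,100]
    - [0.03,-0.244,-0.32,-2.749,0,0,100]
    - [0.03,-0.244,-0.32,-2.749,0,0,100]
    - [0.03,-0.244,-0.32,-2.749,0,0,100]
    - [0.03,-0.244,-0.32,-2.749,0,0,100]
    - [0.03,-0.244,-0.32,-2.749,0,0,100]

```text
time: 2.1
tool_pos: [0.46, -0.2748, 0.2001]
tcp_rot: [0.002, 1.572, 0.002]
wrist_force: [-0.6, 0.0, 0.2]
width: 1.0
```

```bash
python3 - <<'E'
from h import *
s=monitor.read_state();print(s["q"].round(3),s["tool_pos"].round(4),s["wrist_force"].round(2))
goal([.46,-.275,.20],down(0.0))
im,p=cam("wrist");cv2.imwrite("pics/w1.png",im);print(p["T"].round(3).tolist())
for X in [(.5228,-.2769,.018),(.482,-.2745,.021)]:print(proj(p,X).round(1))
E
```

```text
[-5.860e-01  2.500e-02  1.935e+00  1.000e-03  1.185e+00 -2.157e+00] [ 0.46   -0.2748  0.2001] [-0.64  0.04  0.17]
shift [ 0.0001 -0.0002 -0.    ] turn [ 0.0002 -0.0015 -0.0024] rows 0.0
[[-0.001, 0.957, 0.291, 0.386], [1.0, -0.0, 0.004, -0.274], [0.004, 0.291, -0.957, 0.343], [0.0, 0.0, 0.0, 1.0]]
[314.8 283.7]
[317.7 237.4]
```

View pics/w1.png

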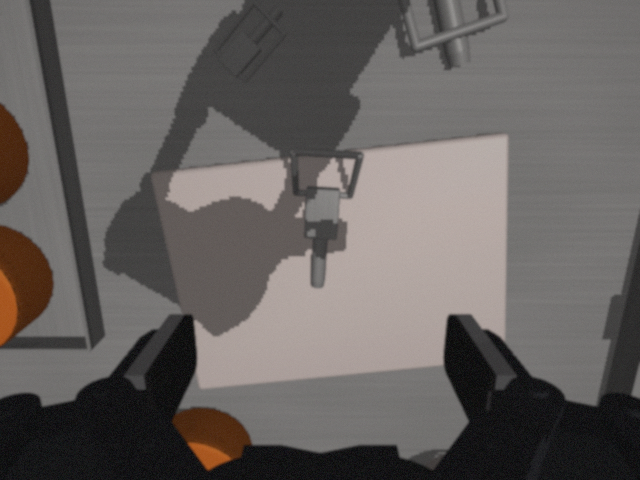

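```bash
python3 - <<'E'
from h import *
im,p=cam("wrist")
cv2.imwrite("pics/c2.png",cv2.resize(im[140:300,270:380],None,fx=5,fy=5,interpolation=cv2.INTER_CUBIC)[:, :550][:800].copy()[ :600*2][::1][:800][0:800:1][:,:]) if 0 else cv2.imwrite("pics/c2.png",cv2.resize(im[145:295,270:380],None,fx=4,fy=4,interpolation=cv2.INTER_CUBIC))
for n,u,v,z in [("tip",318,287,.018),("neck",320.5,238,.024),("back",322,188,.024)]: print(n,onz(p,u,v,z).round(4))
E
```

```text
tip [ 0.5259 -0.2744  0.018 ]
neck [ 0.4817 -0.2723  0.024 ]
back [ 0.4422 -0.2712  0.024 ]
```

View pics/c2.png

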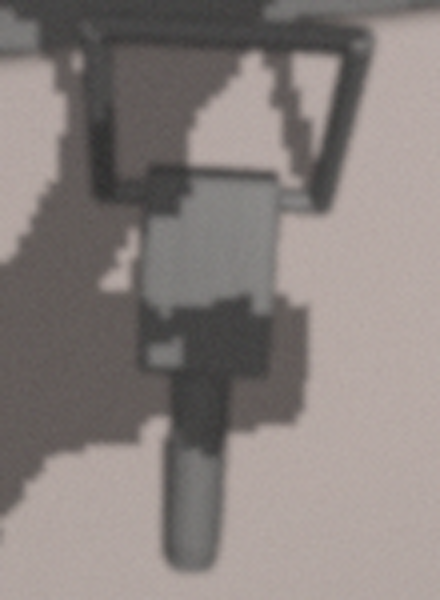

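```bash
python3 - <<'E'
from h import *
p=imaging.camera_params("wrist");s=monitor.read_state();T=np.eye(4);T[:3,:3]=R.from_rotvec(s["tcp_rot"]).as_matrix();T[:3,3]=s["tool_pos"];p["T"]=T@np.array(p["T_tool_cam"])
t=onz(p,317,288,.018);n=onz(p,320.7,238.7,.024);b=onz(p,323.2,187.5,.024)
print(t,n,b)
d=t-b;yaw=np.arctan2(d[1],d[0]);print("yaw",yaw,np.arctan2(*(n-b)[[1,0]]))
g=n[:2]-.015*np.array([np.cos(yaw),np.sin(yaw)]);print(g)
w=((n+b)/2)[:2]+.005*np.array([np.cos(yaw),np.sin(yaw)]);print(w)
goal([*w,.05],down(yaw)); goal([*w,.0135],down(yaw))
E
```

```text
[ 0.52682067 -0.27525724  0.018     ] [ 0.48234768 -0.27222615  0.024     ] [ 0.4418746  -0.27033591  0.024     ]
yaw -0.057870169138799554 -0.04666989138542644
[ 0.46737279 -0.27135858]
[ 0.46710277 -0.27157022]
shift [0.1502 0.0029 0.0072] turn [ 0.0567 -0.0014 -0.0023] rows 3.0
shift [0.1867 0.0028 0.0073] turn [ 0.0567 -0.0014 -0.0023] rows 3.7
```

Request:
jog_arm:
  rows:
    - [0.05,0.003,0.007,0.057,-0.001,-0.002,50]
    - [0.1,0.003,0.007,0.057,-0.001,-0.002,50]
    - [0.13,0.003,0.007,0.057,-0.001,-0.002,50]
    - [0.15,0.003,0.007,0.057,-0.001,-0.002,50]
    - [0.165,0.003,0.007,0.057,-0.001,-0.002,50]
    - [0.175,0.003,0.007,0.057,-0.001,-0.002,50]
    - [0.182,0.003,0.007,0.057,-0.001,-0.002,50]
    - [0.187,0.003,0.007,0.057,-0.001,-0.002,50]
    - [0.187,0.003,0.007,0.057,-0.001,-0.002,50]
  force: 60

```text
time: 3.1
tool_pos: [0.467, -0.2716, 0.0133]
tcp_rot: [0.046, 1.57, -0.046]
wrist_force: [-0.7, 0.4, 0.5]
width: 0.501
```

```bash
python3 - <<'E'
from h import *
s=monitor.read_state();print(s["tool_pos"].round(4),s["wrist_force"].round(2),s["width"])
im,p=cam("wrist");cv2.imwrite("pics/w3.png",im)
goal([.4671,-.2716,.0135],down(-.055))
E
```

```text
[ 0.467  -0.2716  0.0133] [-0.69  0.42  0.55] 0.5005651348934322
shift [ 0.0003  0.0001 -0.0002] turn [-0.0032  0.0005  0.0002] rows 0.0
```

View pics/w3.png

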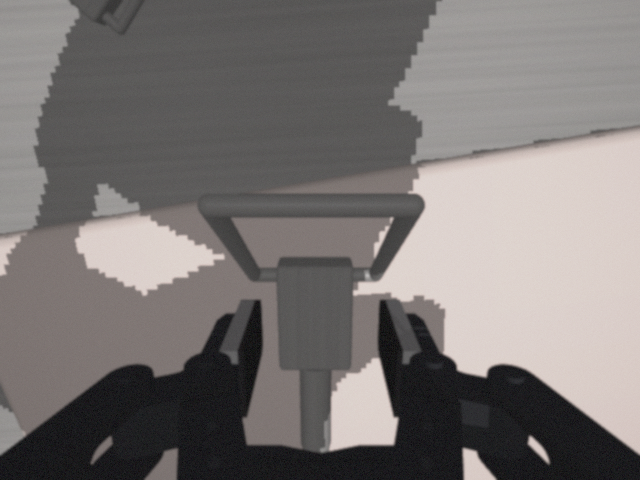

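The open fingers straddle the head (u 277–352, v 258–368) and are nearly centred. The loop (bar at v≈205) is clear of them, so I'll close and lift.

Request:
jog_arm:
  rows:
    - [0,0,0,0,0,0,20]
    - [0,0,0,0,0,0,20]
    - [0,0,0,0,0,0,20]
    - [0,0,0,0,0,0,20]
    - [0,0,0,0,0,0,20]
    - [0,0,0,0,0,0,20]
    - [0,0,0,0,0,0,20]
  force: 60

```text
time: 3.85
tool_pos: [0.4682, -0.2724, 0.015]
tcp_rot: [0.045, 1.568, -0.047]
wrist_force: [-1.0, 0.1, 5.6]
width: 0.283
```

Request:
jog_arm:
  rows:
    - [-0.01,0,0,0,0,0,20]
    - [-0.05,0,0,0,0,0,20]
    - [-0.1,0,0,0,0,0,20]
    - [-0.15,0,0,0,0,0,20]
    - [-0.2,0,0,0,0,0,20]
    - [-0.25,0,0,0,0,0,20]
    - [-0.3,0,0,0,0,0,20]
    - [-0.3,0,0,0,0,0,20]

```text
time: 4.65
tool_pos: [0.4709, -0.2739, 0.325]
tcp_rot: [0.038, 1.554, -0.053]
wrist_force: [0.5, -0.2, -1.5]
width: 0.285
```

```bash
python3 - <<'E'
from h import *
s=monitor.read_state();print(s["tool_pos"].round(4),s["wrist_force"].round(2),s["width"]*85)
# rod top from both cameras: side + top crops (far from robot view?)
im,p=cam("top");cv2.imwrite("pics/top1.png",im)
im2,p2=cam("side");cv2.imwrite("pics/side1.png",im2)
a=cv2.resize(im[170:290,150:250],None,fx=4,fy=4,interpolation=cv2.INTER_CUBIC)
b=cv2.resize(im2[225:295,200:300],None,fx=4,fy=4,interpolation=cv2.INTER_CUBIC)
c=np.zeros((480,800,3),np.uint8);c[:,:400]=a;c[:280,400:]=b;cv2.imwrite("pics/c4.png",c)
goal([.46,.125,.32],down(0))
E
```

```text
[ 0.4709 -0.2739  0.325 ] [ 0.47 -0.16 -1.48] 24.20461014839733
shift [-0.0044  0.396  -0.0311] turn [-0.0582  0.0055  0.0033] rows 7.9
```

View pics/c4.png

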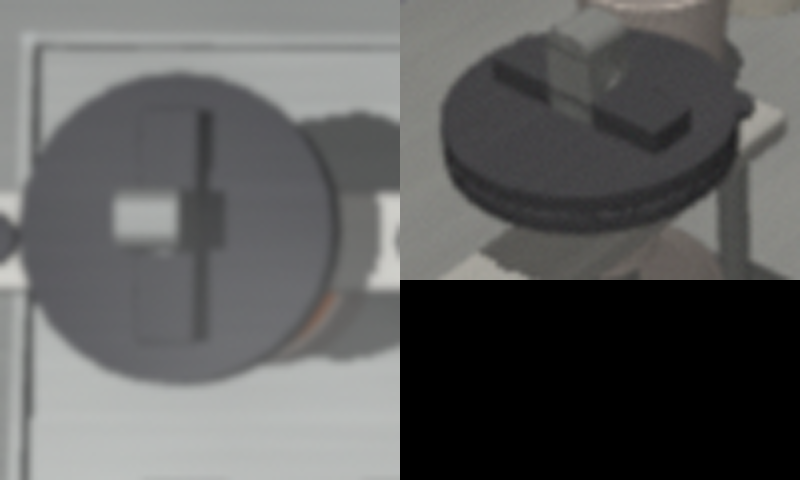

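```bash
python3 - <<'E'
from h import *
s=monitor.read_state();print(s["tool_pos"].round(4),s["tcp_rot"].round(3))
p=imaging.camera_params("top");p["T"]=np.array(p["T"])
q=imaging.camera_params("side");q["T"]=np.array(q["T"])
print(onz(p,186.5,224.3,.247))
print("plate",onz(p,150+180/4,170+228/4,.2))
goal([.63,.09,.32],down(0))
goal([.63,.16,.32],down(0))
E
```

```text
[ 0.468  -0.2722  0.317 ] [ 0.043  1.565 -0.048]
[0.548549   0.12682377 0.247     ]
plate [0.54917969 0.12597342 0.2       ]
shift [-0.0033  0.371   0.1406] turn [-0.0582  0.0055  0.0033] rows 7.9
shift [-0.0036  0.4408  0.1366] turn [-0.0582  0.0055  0.0033] rows 9.2
```

Request:
jog_arm:
  rows:
    - [-0.003,0.04,0.015,-0.058,0.005,0.003,20]
    - [-0.003,0.085,0.033,-0.058,0.005,0.003,20]
    - [-0.003,0.13,0.05,-0.058,0.005,0.003,20]
    - [-0.003,0.175,0.067,-0.058,0.005,0.003,20]
    - [-0.003,0.22,0.085,-0.058,0.005,0.003,20]
    - [-0.003,0.265,0.1,-0.058,0.005,0.003,20]
    - [-0.003,0.31,0.12,-0.058,0.005,0.003,20]
    - [-0.003,0.345,0.132,-0.058,0.005,0.003,20]
    - [-0.003,0.365,0.139,-0.058,0.005,0.003,20]
    - [-0.003,0.371,0.141,-0.058,0.005,0.003,20]
    - [-0.003,0.371,0.141,-0.058,0.005,0.003,20]
    - [-0.003,0.371,0.141,-0.058,0.005,0.003,20]

```text
time: 5.95
tool_pos: [0.6294, 0.089, 0.318]
tcp_rot: [-0.001, 1.573, -0.002]
wrist_force: [-0.6, 0.1, -2.1]
width: 0.279
```

```bash
python3 - <<'E'
from h import *
import pickle
s=monitor.read_state();print(s["tool_pos"].round(4),s["tcp_rot"].round(3))
im,p=cam("wrist");cv2.imwrite("pics/w5.png",im);pickle.dump(p,open("w5.pkl","wb"))
goal([.63,.16,.32],down(0))
E
```

```text
[0.6294 0.089  0.318 ] [-1.000e-03  1.573e+00 -2.000e-03]
shift [-0.0015  0.0712  0.0003] turn [-0.0013 -0.0015  0.001 ] rows 1.4
```

Request:
jog_arm:
  rows:
    - [0,0.03,0,0,0,0,20]
    - [0,0.06,0,0,0,0,20]
    - [0,0.07,0,0,0,0,20]
    - [0,0.07,0,0,0,0,20]
    - [0,0.07,0,0,0,0,20]

```text
time: 6.5
tool_pos: [0.6296, 0.1574, 0.3186]
tcp_rot: [-0.0, 1.572, -0.003]
wrist_force: [-0.0, -0.3, -2.7]
width: 0.279
```

```bash
python3 - <<'E'
from h import *
import pickle
s=monitor.read_state();print(s["tool_pos"].round(4),s["tcp_rot"].round(3))
im,p=cam("wrist");cv2.imwrite("pics/w6.png",im);pickle.dump(p,open("w6.pkl","wb"))
a=cv2.imread("pics/w5.png")
cv2.imwrite("pics/c56.png",np.hstack([cv2.resize(x,(400,300)) if 0 else x[0:600,120:520] for x in (a,im)]))
E
```

```text
[0.6296 0.1574 0.3186] [-0.     1.572 -0.003]
```

View pics/c56.png

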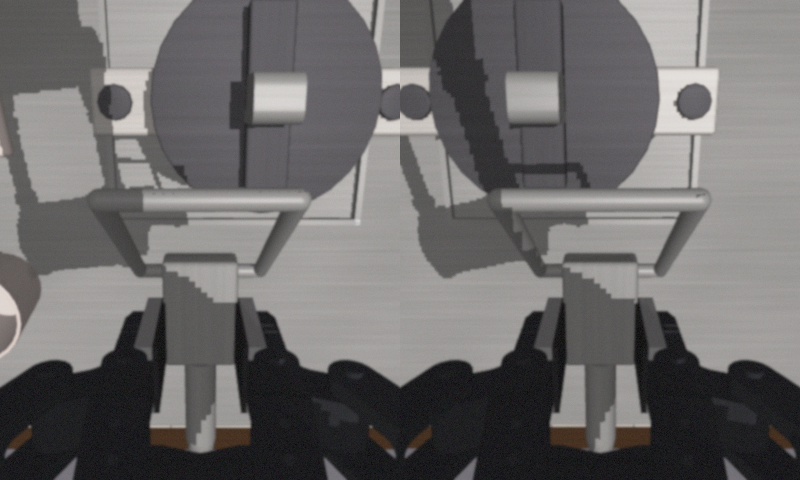

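```bash
python3 - <<'E'
from h import *
import pickle
P=[pickle.load(open(f"w{i}.pkl","rb")) for i in (5,6)]
E=[]
for i,(u0,u1) in zip((0,1),((340,460),(195,315))):
    im=cv2.cvtColor(cv2.imread(f"pics/w{5+i}.png"),cv2.COLOR_BGR2GRAY).astype(float)
    pr=im[88:110,u0:u1].mean(0);g=np.gradient(cv2.GaussianBlur(pr[None],(0,0),1)[0])
    print("ugrad",[(u0+k,round(g[k],1)) for k in range(2,len(g)-2) if abs(g[k])>4 and abs(g[k])>=abs(g[k-1]) and abs(g[k])>=abs(g[k+1])])
    c=400 if i==0 else 252
    pr=im[50:150,c-12:c+12].mean(1);g=np.gradient(cv2.GaussianBlur(pr[None],(0,0),1)[0])
    print("vgrad",[(50+k,round(g[k],1)) for k in range(2,len(g)-2) if abs(g[k])>3 and abs(g[k])>=abs(g[k-1]) and abs(g[k])>=abs(g[k+1])])
for a,b in ((373,226),(427,279)):
    print(tri(P[0],(a,98.5),P[1],(b,98.5)))
for p in P: 
    z=.318+.0045
    print("pin tip/head y in world",onz(p,321,450,z),onz(p,320.5,365,z+.006),onz(p,320.5,258,z+.006))
E
```

```text
ugrad [(350, np.float64(-11.5)), (373, np.float64(35.7)), (426, np.float64(-25.5))]
vgrad [(72, np.float64(8.2)), (84, np.float64(8.4)), (111, np.float64(-11.6)), (122, np.float64(-9.9)), (127, np.float64(7.2))]
ugrad [(209, np.float64(5.8)), (226, np.float64(19.7)), (278, np.float64(-26.6)), (286, np.float64(6.2))]
vgrad [(72, np.float64(9.9)), (80, np.float64(3.6)), (111, np.float64(-5.4)), (123, np.float64(-12.0)), (127, np.float64(8.2))]
(array([0.55013536, 0.11502815, 0.25304305]), np.float64(0.00022523577124085206))
(array([0.55018358, 0.13983045, 0.25422436]), np.float64(0.00025697977204645))
pin tip/head y in world [0.68557134 0.09080507 0.3225    ] [0.64255273 0.09057838 0.3285    ] [0.60202815 0.09056105 0.3285    ]
pin tip/head y in world [0.68645038 0.15909571 0.3225    ] [0.64319387 0.15892933 0.3285    ] [0.60245325 0.15896544 0.3285    ]
```

```bash
python3 - <<'E'
from h import *
goal([.465,.126,.318],down(0)); goal([.465,.126,.238],down(0))
E
```

```text
shift [ 0.0009 -0.0317 -0.1646] turn [-0.0024 -0.0014  0.002 ] rows 3.4
shift [ 0.0809 -0.0315 -0.1645] turn [-0.0024 -0.0014  0.002 ] rows 3.7
```

Request:
jog_arm:
  rows:
    - [0,-0.01,-0.04,-0.002,-0.001,0.002,20]
    - [0,-0.02,-0.085,-0.002,-0.001,0.002,20]
    - [0,-0.03,-0.13,-0.002,-0.001,0.002,20]
    - [0,-0.0315,-0.155,-0.002,-0.001,0.002,20]
    - [0,-0.0315,-0.1645,-0.002,-0.001,0.002,20]
    - [0.02,-0.0315,-0.1645,-0.002,-0.001,0.002,20]
    - [0.045,-0.0315,-0.1645,-0.002,-0.001,0.002,20]
    - [0.065,-0.0315,-0.1645,-0.002,-0.001,0.002,20]
    - [0.078,-0.0315,-0.1645,-0.002,-0.001,0.002,20]
    - [0.081,-0.0315,-0.1645,-0.002,-0.001,0.002,20]
    - [0.081,-0.0315,-0.1645,-0.002,-0.001,0.002,20]
    - [0.081,-0.0315,-0.1645,-0.002,-0.001,0.002,20]

```text
time: 7.75
tool_pos: [0.466, 0.126, 0.2391]
tcp_rot: [0.001, 1.569, -0.0]
wrist_force: [0.7, -0.4, -1.4]
width: 0.285
```

```bash
python3 - <<'E'
from h import *
s=monitor.read_state();print(s["tool_pos"].round(4),s["tcp_rot"].round(3),s["wrist_force"].round(2))
im,p=cam("top");im2,p2=cam("side")
a=cv2.resize(im[190:290,150:225],None,fx=5.3,fy=5.3,interpolation=cv2.INTER_CUBIC)[:530,:398]
b=cv2.resize(im2[180:300,210:310],None,fx=4,fy=4,interpolation=cv2.INTER_CUBIC)
c=np.zeros((530,798,3),np.uint8);c[:a.shape[0],:a.shape[1]]=a;c[:480,398:]=b;cv2.imwrite("pics/c7.png",c);cv2.imwrite("pics/top7.png",im);cv2.imwrite("pics/side7.png",im2)
E
```

```text
[0.466  0.126  0.2391] [ 1.000e-03  1.569e+00 -0.000e+00] [ 0.72 -0.41 -1.45]
```

View pics/c7.png

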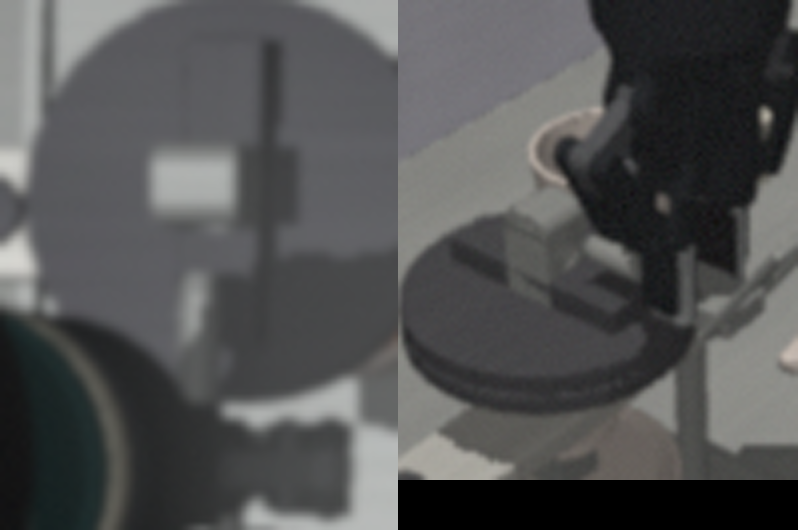

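In the top view the pin axis (crop column ≈197) lines up with the rod (≈193, allowing for parallax). Next I'll lower gently to feel the saddle bar, which lies 7.5 mm below the hole axis.

Request:
jog_arm:
  rows:
    - [0.003,0,0.001,0,0,0,20]
    - [0.006,0,0.001,0,0,0,20]
    - [0.008,0,0.001,0,0,0,20]
    - [0.008,0,0.001,0,0,0,20]
    - [0.008,0,0.001,0,0,0,20]

```text
time: 8.35
tool_pos: [0.4668, 0.1261, 0.2311]
tcp_rot: [0.001, 1.569, 0.0]
wrist_force: [-0.0, -0.3, -1.9]
width: 0.282
```

Request:
jog_arm:
  rows:
    - [0.001,0,0,0,0,0,20]
    - [0.0015,0,0,0,0,0,20]
    - [0.0015,0,0,0,0,0,20]

```text
time: 8.65
tool_pos: [0.4667, 0.1261, 0.2295]
tcp_rot: [0.001, 1.569, -0.0]
wrist_force: [0.3, 0.1, -2.5]
width: 0.28
```

Request:
jog_arm:
  rows:
    - [0.001,0,0,0,0,0,20]
    - [0.0015,0,0,0,0,0,20]
    - [0.0015,0,0,0,0,0,20]

```text
time: 8.95
tool_pos: [0.4667, 0.1261, 0.2278]
tcp_rot: [0.001, 1.57, -0.0]
wrist_force: [-0.1, -0.5, -1.4]
width: 0.283
```

Request:
jog_arm:
  rows:
    - [0.0007,0,0,0,0,0,20]
    - [0.001,0,0,0,0,0,20]
    - [0.001,0,0,0,0,0,20]

```text
time: 9.25
tool_pos: [0.4667, 0.1261, 0.227]
tcp_rot: [0.001, 1.569, 0.0]
wrist_force: [-0.8, 0.6, -0.6]
width: 0.283
```

Request:
jog_arm:
  rows:
    - [0.0007,0,0,0,0,0,20]
    - [0.001,0,0,0,0,0,20]
    - [0.001,0,0,0,0,0,20]

```text
time: 9.55
tool_pos: [0.4668, 0.1262, 0.2265]
tcp_rot: [0.001, 1.569, 0.0]
wrist_force: [-2.1, 1.2, 2.7]
width: 0.28
```

Request:
jog_arm:
  rows:
    - [0.0007,0,0,0,0,0,20]
    - [0.001,0,0,0,0,0,20]
    - [0.001,0,0,0,0,0,20]

```text
time: 9.85
tool_pos: [0.4667, 0.1262, 0.2262]
tcp_rot: [0.001, 1.569, 0.0]
wrist_force: [-4.4, -0.7, 5.8]
width: 0.282
```

Request:
jog_arm:
  rows:
    - [-0.001,0,0,0,0,0,20]
    - [-0.0021,0,0,0,0,0,20]
    - [-0.0021,0,0.002,0,0,0,20]
    - [-0.0021,0,0.005,0,0,0,20]
    - [-0.0021,0,0.008,0,0,0,20]
    - [-0.0021,0,0.01,0,0,0,20]
    - [-0.0021,0,0.01,0,0,0,20]

```text
time: 10.55
tool_pos: [0.4771, 0.1261, 0.2281]
tcp_rot: [0.001, 1.569, -0.0]
wrist_force: [0.2, -0.2, -1.0]
width: 0.281
```

Request:
jog_arm:
  rows:
    - [0,0,0.002,0,0,0,20]
    - [0,0,0.004,0,0,0,20]
    - [0,0,0.006,0,0,0,20]
    - [0,0,0.006,0,0,0,20]

```text
time: 10.95
tool_pos: [0.4833, 0.1261, 0.2282]
tcp_rot: [0.001, 1.569, -0.0]
wrist_force: [-0.0, -0.4, -2.2]
width: 0.28
```

Request:
jog_arm:
  rows:
    - [0,0,0.002,0,0,0,20]
    - [0,0,0.004,0,0,0,20]
    - [0,0,0.004,0,0,0,20]

```text
time: 11.25
tool_pos: [0.4876, 0.1261, 0.2282]
tcp_rot: [0.001, 1.569, -0.0]
wrist_force: [-0.0, 0.4, -2.0]
width: 0.283
```

Request:
jog_arm:
  rows:
    - [0,0,0.002,0,0,0,20]
    - [0,0,0.004,0,0,0,20]
    - [0,0,0.004,0,0,0,20]

```text
time: 11.55
tool_pos: [0.4919, 0.1262, 0.2283]
tcp_rot: [0.001, 1.569, -0.0]
wrist_force: [-0.6, -0.1, -1.4]
width: 0.285
```

Request:
jog_arm:
  rows:
    - [0,0,0.002,0,0,0,20]
    - [0,0,0.004,0,0,0,20]
    - [0,0,0.006,0,0,0,20]
    - [0,0,0.008,0,0,0,20]
    - [0,0,0.008,0,0,0,20]

```text
time: 12.05
tool_pos: [0.5002, 0.1261, 0.2283]
tcp_rot: [0.001, 1.568, -0.0]
wrist_force: [-0.3, 0.4, -1.7]
width: 0.284
```

Request:
jog_arm:
  rows:
    - [0,0,0.002,0,0,0,20]
    - [0,0,0.004,0,0,0,20]
    - [0,0,0.006,0,0,0,20]
    - [0,0,0.008,0,0,0,20]
    - [0,0,0.01,0,0,0,20]
    - [0,0,0.01,0,0,0,20]

```text
time: 12.65
tool_pos: [0.5105, 0.1261, 0.2283]
tcp_rot: [0.001, 1.568, -0.0]
wrist_force: [-0.1, 0.4, -1.8]
width: 0.281
```

Request:
jog_arm:
  rows:
    - [0,0,0.002,0,0,0,20]
    - [0,0,0.004,0,0,0,20]
    - [0,0,0.006,0,0,0,20]
    - [0,0,0.008,0,0,0,20]
    - [0,0,0.008,0,0,0,20]

```text
time: 13.15
tool_pos: [0.5188, 0.1261, 0.2284]
tcp_rot: [0.001, 1.568, -0.0]
wrist_force: [-1.0, -0.6, -2.3]
width: 0.283
```

Request:
jog_arm:
  rows:
    - [0,0,0.001,0,0,0,20]
    - [0,0,0.002,0,0,0,20]
    - [0,0,0.002,0,0,0,20]

```text
time: 13.45
tool_pos: [0.5209, 0.1261, 0.2284]
tcp_rot: [0.001, 1.568, -0.0]
wrist_force: [-0.8, 0.2, -1.9]
width: 0.285
```

Request:
jog_arm:
  rows:
    - [0,0,0.001,0,0,0,20]
    - [0,0,0.0015,0,0,0,20]
    - [0,0,0.0015,0,0,0,20]

```text
time: 13.75
tool_pos: [0.5225, 0.1261, 0.2284]
tcp_rot: [0.001, 1.568, -0.0]
wrist_force: [-0.5, -0.2, -2.1]
width: 0.283
```

Request:
jog_arm:
  rows:
    - [0,0,0.001,0,0,0,20]
    - [0,0,0.0015,0,0,0,20]
    - [0,0,0.0015,0,0,0,20]

```text
time: 14.05
tool_pos: [0.523, 0.1261, 0.2281]
tcp_rot: [0.001, 1.57, -0.0]
wrist_force: [-4.1, -0.6, 0.1]
width: 0.28
```

Request:
jog_arm:
  rows:
    - [0,0,0.001,0,0,0,20]
    - [0,0,0.0015,0,0,0,20]
    - [0,0,0.0015,0,0,0,20]

```text
time: 14.35
tool_pos: [0.523, 0.1261, 0.2281]
tcp_rot: [0.001, 1.574, -0.0]
wrist_force: [-6.5, -0.7, 2.1]
width: 0.283
```

Request:
jog_arm:
  rows:
    - [0,0,0.001,0,0,0,20]
    - [0,0,0.001,0,0,0,20]
    - [0,0,0,0,0,0,55]
    - [0,0,0,0,0,0,55]
    - [0,0,0,0,0,0,55]
    - [0,0,0,0,0,0,55]
    - [0,0,0,0,0,0,55]
    - [0,0,0,0,0,0,55]

```text
time: 15.15
tool_pos: [0.5232, 0.1261, 0.2281]
tcp_rot: [0.001, 1.574, -0.0]
wrist_force: [-0.2, -0.5, -0.2]
width: 0.552
```

Request:
jog_arm:
  rows:
    - [-0.02,0,0,0,0,0,55]
    - [-0.05,0,0,0,0,0,55]
    - [-0.08,0,0,0,0,0,55]
    - [-0.1,0,0,0,0,0,55]
    - [-0.11,0,0,0,0,0,0]
    - [-0.11,0,0,0,0,0,0]
    - [-0.11,0,0,0,0,0,0]

```text
time: 15.85
tool_pos: [0.5231, 0.126, 0.337]
tcp_rot: [0.001, 1.575, -0.001]
wrist_force: [-0.7, -0.1, -0.6]
width: 0.042
```

```bash
python3 - <<'E'
from h import *
import pickle
s=monitor.read_state();print(s["time"],s["tool_pos"].round(4),s["tcp_rot"].round(3),s["wrist_force"].round(2),s["width"])
im,p=cam("wrist");im2,p2=cam("side");pickle.dump(p,open("w8.pkl","wb"))
cv2.imwrite("pics/w8.png",im);cv2.imwrite("pics/side8.png",im2)
b=cv2.resize(im2[200:290,220:310],(450,450),interpolation=cv2.INTER_CUBIC)
c=np.zeros((480,800,3),np.uint8);c[:480,:350]=im[:,145:495];c[:450,350:]=b;cv2.imwrite("pics/c8.png",c)
E
```

```text
15.85 [0.5231 0.126  0.337 ] [ 1.000e-03  1.575e+00 -1.000e-03] [-0.67 -0.13 -0.62] 0.04239053785870973
```

View pics/c8.png

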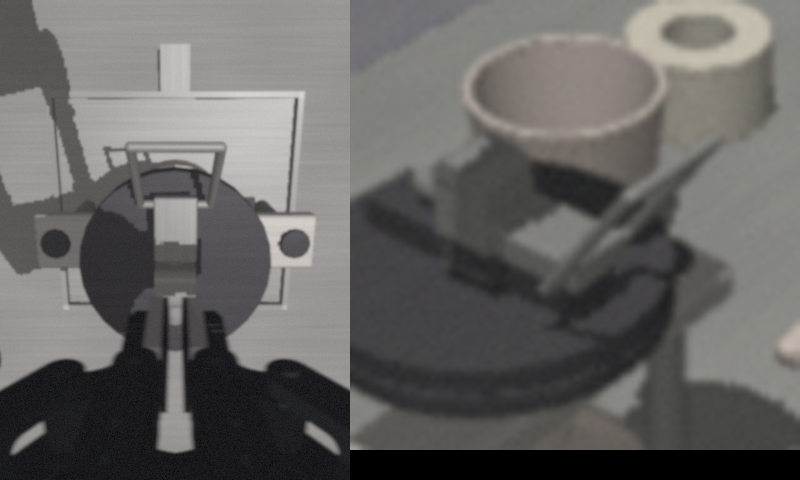

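The side view shows the head flush against the rod, and the loop is still leaning back. I'll work out the loop angle and plan a sweep with the fingers straddling the rod, so they push on the loop's two legs.

```bash
python3 - <<'E'
from h import *
import pickle
p=pickle.load(open("w8.pkl","rb"))
hx,hz=.503,.2313
for a in np.arange(1.9,2.6,.1):
    X=[hx+.063*np.cos(a),.126,hz+.063*np.sin(a)];print(round(a-.137,2),np.round(X,4),proj(p,X).round(1),proj(p,[X[0],X[1]+.021,X[2]]).round(1))
goal([.43,.126,.337],down(0));goal([.43,.126,.268],down(0))
E
```

```text
1.76 [0.4826 0.126  0.2909] [316.7 188.8] [363.5 188.7]
1.86 [0.4768 0.126  0.2886] [316.7 175. ] [363.4 174.9]
1.96 [0.4712 0.126  0.2857] [316.7 161.7] [363.1 161.7]
2.06 [0.4659 0.126  0.2822] [316.7 149.2] [362.7 149.2]
2.16 [0.461  0.126  0.2783] [316.8 137.7] [362.2 137.7]
2.26 [0.4565 0.126  0.2739] [316.8 127.3] [361.5 127.3]
2.36 [0.4525 0.126  0.269 ] [316.8 118.3] [360.8 118.3]
2.46 [0.449  0.126  0.2638] [316.9 110.6] [360.  110.6]
shift [-0.0003 -0.     -0.0927] turn [-0.001  -0.0057  0.0003] rows 1.9
shift [ 0.0687  0.     -0.0923] turn [-0.001  -0.0057  0.0003] rows 2.3
```

Request:
jog_arm:
  rows:
    - [0,0,-0.04,-0.001,-0.006,0,40]
    - [0,0,-0.08,-0.001,-0.006,0,40]
    - [0,0,-0.092,-0.001,-0.006,0,40]
    - [0,0,-0.092,-0.001,-0.006,0,40]
    - [0.03,0,-0.092,-0.001,-0.006,0,40]
    - [0.055,0,-0.092,-0.001,-0.006,0,40]
    - [0.069,0,-0.092,-0.001,-0.006,0,40]
    - [0.069,0,-0.092,-0.001,-0.006,0,40]

```text
time: 16.75
tool_pos: [0.4294, 0.1255, 0.2649]
tcp_rot: [-0.001, 1.576, -0.001]
wrist_force: [0.3, 0.8, 0.3]
width: 0.398
```

Request:
jog_arm:
  rows:
    - [0,0,0.008,0,0,0,40]
    - [0,0,0.016,0,0,0,40]
    - [0,0,0.022,0,0,0,40]
    - [0,0,0.028,0,0,0,40]
    - [0,0,0.034,0,0,0,40]
    - [0,0,0.04,0,0,0,40]
    - [0,0,0.046,0,0,0,40]
    - [0,0,0.05,0,0,0,40]

```text
time: 17.55
tool_pos: [0.48, 0.1255, 0.2646]
tcp_rot: [-0.001, 1.575, -0.001]
wrist_force: [0.1, -0.3, 0.5]
width: 0.4
```

Request:
jog_arm:
  rows:
    - [0,0,0.006,0,0,0,40]
    - [0,0,0.012,0,0,0,40]
    - [0,0,0.018,0,0,0,40]
    - [0,0,0.024,0,0,0,40]
    - [0,0,0.03,0,0,0,40]
    - [0,0,0.03,0,0,0,40]

```text
time: 18.15
tool_pos: [0.5108, 0.1255, 0.2643]
tcp_rot: [-0.001, 1.575, -0.002]
wrist_force: [-0.5, 0.5, 0.1]
width: 0.399
```

Request:
jog_arm:
  rows:
    - [0,0,0.006,0,0,0,40]
    - [0,0,0.012,0,0,0,40]
    - [0,0,0.018,0,0,0,40]
    - [0,0,0.024,0,0,0,40]
    - [0,0,0.03,0,0,0,40]
    - [0,0,0.03,0,0,0,40]

```text
time: 18.75
tool_pos: [0.5417, 0.1255, 0.2641]
tcp_rot: [-0.001, 1.575, -0.002]
wrist_force: [-0.4, -0.3, 0.2]
width: 0.399
```

```bash
python3 - <<'E'
from h import *
s=monitor.read_state();print(s["time"],s["tool_pos"].round(4),s["wrist_force"].round(2))
im,p=cam("wrist");im2,p2=cam("side")
b=cv2.resize(im2[200:290,220:310],(450,450),interpolation=cv2.INTER_CUBIC)
c=np.zeros((480,800,3),np.uint8);c[:480,:350]=im[:,145:495];c[:450,350:]=b;cv2.imwrite("pics/c9.png",c)
E
```

```text
18.75 [0.5417 0.1255 0.2641] [-0.42 -0.29  0.15]
```

View pics/c9.png

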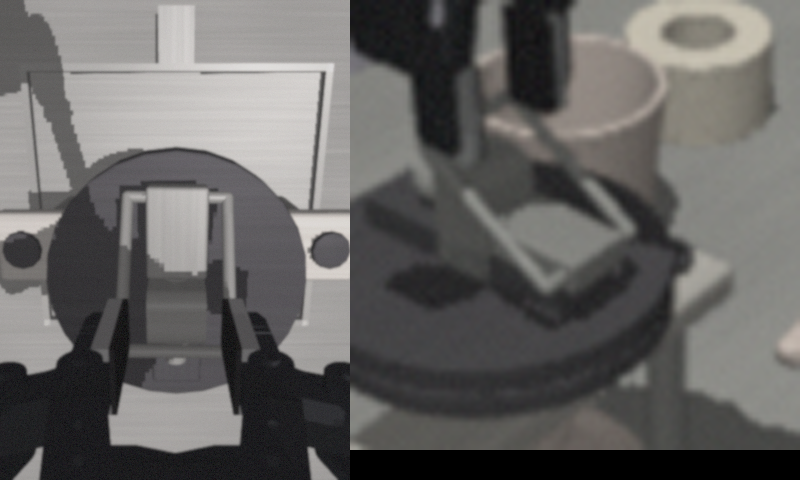

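The fingers straddle the rod (rod top at about (178,230) in the left half) with both legs under them and the bar past the top. I'll move forward a little and then press down gently.

Request:
jog_arm:
  rows:
    - [0,0,0.004,0,0,0,40]
    - [0,0,0.009,0,0,0,40]
    - [0.003,0,0.01,0,0,0,40]
    - [0.006,0,0.01,0,0,0,40]
    - [0.006,0,0.01,0,0,0,40]

```text
time: 19.35
tool_pos: [0.5506, 0.1254, 0.2573]
tcp_rot: [-0.001, 1.577, -0.002]
wrist_force: [-0.7, 0.4, 0.1]
width: 0.4
```

Request:
jog_arm:
  rows:
    - [0.0015,0,0,0,0,0,40]
    - [0.003,0,0,0,0,0,40]
    - [0.003,0,0,0,0,0,40]

```text
time: 19.65
tool_pos: [0.5505, 0.1254, 0.2543]
tcp_rot: [-0.001, 1.577, -0.002]
wrist_force: [0.6, -0.2, 0.9]
width: 0.398
```

Request:
jog_arm:
  rows:
    - [0.0015,0,0,0,0,0,40]
    - [0.003,0,0,0,0,0,40]
    - [0.003,0,0,0,0,0,40]

```text
time: 19.95
tool_pos: [0.5512, 0.1255, 0.252]
tcp_rot: [-0.001, 1.574, -0.002]
wrist_force: [0.5, 0.9, 3.9]
width: 0.401
```

Contact. I'll press on in small steps.

Request:
jog_arm:
  rows:
    - [0.0015,0,0,0,0,0,40]
    - [0.003,0,0,0,0,0,40]
    - [0.003,0,0,0,0,0,40]

```text
time: 20.25
tool_pos: [0.5511, 0.1255, 0.2487]
tcp_rot: [-0.001, 1.575, -0.002]
wrist_force: [1.3, -0.1, 2.2]
width: 0.4
```

Request:
jog_arm:
  rows:
    - [0.0015,0,0,0,0,0,40]
    - [0.003,0,0,0,0,0,40]
    - [0.003,0,0,0,0,0,40]

```text
time: 20.55
tool_pos: [0.5501, 0.1253, 0.2444]
tcp_rot: [-0.001, 1.577, -0.002]
wrist_force: [1.1, 0.2, 1.0]
width: 0.398
```

Request:
jog_arm:
  rows:
    - [0.0015,0,0,0,0,0,40]
    - [0.003,0,0,0,0,0,40]
    - [0.003,0,0,0,0,0,40]

```text
time: 20.85
tool_pos: [0.5497, 0.1252, 0.2407]
tcp_rot: [-0.001, 1.579, -0.002]
wrist_force: [0.7, 0.2, 0.7]
width: 0.398
```

Request:
jog_arm:
  rows:
    - [0.001,0,0,0,0,0,40]
    - [0.002,0,0,0,0,0,40]
    - [0.002,0,0,0,0,0,40]

```text
time: 21.15
tool_pos: [0.5501, 0.1253, 0.2396]
tcp_rot: [-0.001, 1.577, -0.002]
wrist_force: [0.1, -0.9, 4.1]
width: 0.397
```

Request:
jog_arm:
  rows:
    - [0.001,0,0,0,0,0,40]
    - [0.002,0,0,0,0,0,40]
    - [0.002,0,0,0,0,0,40]

```text
time: 21.45
tool_pos: [0.5504, 0.1253, 0.2391]
tcp_rot: [-0.001, 1.576, -0.002]
wrist_force: [-2.7, -0.7, 8.1]
width: 0.397
```

Request:
jog_arm:
  rows:
    - [-0.01,0,0,0,0,0,40]
    - [-0.03,0,0,0,0,0,40]
    - [-0.06,0,0,0,0,0,40]
    - [-0.09,0,0,0,0,0,40]
    - [-0.1,0,-0.03,0,0,0,40]
    - [-0.1,0,-0.03,0,0,0,40]
    - [-0.1,0,0.03,0,0,0,40]
    - [-0.1,0,0.07,0,0,0,40]
    - [-0.1,0,0.08,0,0,0,40]
    - [-0.1,0,0.08,0,0,0,40]

```text
time: 22.45
tool_pos: [0.6317, 0.1252, 0.3361]
tcp_rot: [-0.001, 1.58, -0.003]
wrist_force: [-0.7, -0.2, -0.9]
width: 0.398
```

```bash
python3 - <<'E'
from h import *
s=monitor.read_state();print(s["time"],s["tool_pos"].round(4),s["wrist_force"].round(2))
im,p=cam("wrist");im2,p2=cam("side")
for q in (0,.1,.25):
  a=q+.137;print(q,[proj(p,[.503+.063*np.cos(a),.126+d,.2305+.063*np.sin(a)]).round(0) for d in(-.021,.021)],proj(p2,[.503+.063*np.cos(a),.126+.021,.2305+.063*np.sin(a)]).round(1))
print(proj(p,[.55,.126,.2535]))
b=cv2.resize(im2[215:275,225:285],(480,480),interpolation=cv2.INTER_CUBIC)
c=np.zeros((480,800,3),np.uint8);c[:480,:320]=im[:,160:480];c[:480,320:]=b;cv2.imwrite("pics/c10.png",c)
E
```

```text
22.45 [0.6317 0.1252 0.3361] [-0.69 -0.17 -0.85]
0 [array([281., 127.]), array([358., 127.])] [230.9 239.5]
0.1 [array([280., 125.]), array([359., 125.])] [231.2 236.7]
0.25 [array([278., 119.]), array([360., 119.])] [232.  232.7]
[319.01202567  95.84920931]
```

View pics/c10.png

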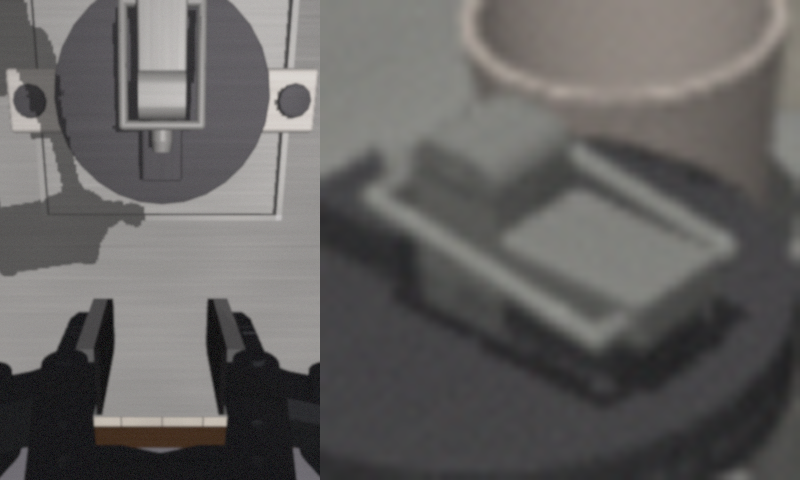

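```bash
python3 -c "
from h import *
print(finish_job())"
```

```text
the job is handed in; nothing more can be done
None
```

The lock pin is through the press rod's cross hole with its loop snapped down on the far side, and I handed the job in at about 22.5 s of the 72 s allowed.

- **Pin:** I took the middle-sized pin from the board and found the hole height by gently touching the shank to the saddle bar. It slid in with no resistance until the shoulder met the rod at about 6.5 N, with the tool at x = 0.523, where I had calculated it would be.
- **Loop:** I pushed it over from behind with the fingers either side of the rod, then pressed its legs down. The reading between press steps was 3.9 N at first, then fell away. I took the drop as the snap. I pressed on until the loop stopped at the expected closed height, at about 8 N.
- **Last checks:** In the final pictures the cross bar is behind the rod, with the pin's tip showing under it. The bar's corner in the side view is at about (231, 239), against (230.9, 239.5) calculated for fully closed. The gripper was well clear of everything.
- **Not measured:** The final angle of the loop and the gap at the pin's head are judged from the pictures and the touch forces. I did not measure the final positions of the cheese, mould and label roll, but no move went near them.
- **Odd reading:** At the grasp the gripper pressed on the board with about 5.6 N and rose 1.5 mm, with no later effect.

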